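# Fit the spring bar into the coil rack

## Robot

A 6-joint arm with a two-finger parallel gripper is mounted at the origin on the work surface. World frame = base frame: x ahead of the robot, y to its left, z up, the work surface at z = 0. Lengths are in mm, angles in degrees, forces in N, time in s.
With the tool pointing down it reaches from about 275 to 975 mm from the base axis. Payload 8.4 kg.
Tool frame: the origin (TCP) lies at the very end of the fingers, on their centre line; the grasp point (between the pads) lies 19 mm behind it; z points along the fingers, y is the line along which they close (so a half turn about z gives the same grasp; the last joint's range is limited). The gripper opens to 92 mm and grips with 3 to 60 N. Pads are 20 mm wide; open, the fingers measure 128 mm over their backs; the gripper's body (75 mm by 189 mm) begins 69 mm behind the grasp point.
Start: joints at [-64.824, 20.225, 93.587, -0, 66.188, -0.138], TCP at [267.228, -564.993, 214.583] pointing down, gripper open.
Joint ranges: [-150.9, 150.9], [-52.94, 120.26], [3.33, 152.33], [-74.26, 254.26], [0, 154.13], [-172.89, 172.89]. Speed limits (degrees/s): [127.2, 127.2, 159.86, 180, 180, 180].

## Interface

Orientations are given as [roll, pitch, yaw] about the fixed x, y, z axes, in that order (R = Rz(yaw) Ry(pitch) Rx(roll)).
In Python, from bench import status, cams, arm gives the robot as it stands. The module is installed in compiled form; this text tells all that it offers.
- The arm moves only by the tool move_arm, never from a script. Its argument "rows" is a list of rows, each a list of 7 numbers: the shift along the world's x, y, z in mm, then the turn, a rotation vector about the world's x, y, z in degrees, then the finger opening in mm, from 0 to 91.9. In form: [[dx, dy, dz, rx, ry, rz, claw], ...]. A call has 1 to 10 rows; each row shifts and turns the commanded pose from where the row before left it; what a row does not reach is not made up. A row lasts 1/12 s, in which the tool goes at most 41.7 mm and 7.16 degrees, less where a joint would pass 70% of its speed; a pose out of reach is approached as far as the arm can. A call is refused whole if a number of a shift passes 41.7 or a number of a turn 7.16, either way. A call with a gripper value outside its range is refused whole. The fingers move at their own pace and stop on an object; the grip force is fixed at half the most. Time passes only in rows, so rows that do not move let the fingers close. It gives the time, the measured TCP pose, the force, the opening and the grip force at its end, in the units of the state.
- status.read_state(): the state, without advancing time (a new reading comes with each control period).
- cams.snapshot(name): name is "side" or "top" or "wrist"; returns a dict with "frame" (400x640x3 uint8, red, green, blue), "depth" (400x640 float32, mm along the optical axis (not along the pixel's ray), 0 where there is no reading), "mtx" (3x3 intrinsics, pixels), "k1" (the pictures are not rectified: a ray, as slopes to the right and down, at radius r is drawn at 1 + k1 r^2 times it, then the intrinsics apply), "eye" and "orientation" of the camera in the world; the wrist camera has in their place "T_tool_cam" (4x4, takes a point from camera to tool coordinates, whose origin is the TCP and whose axes are the flange's). Camera axes: x right, y up, looking along -z (the intrinsics and any distortion apply to the point x, -y, -z); pixel columns grow to the right and rows downward; lengths in mm; the calibration is good to about 2 mm. A picture is of the moment at which its call begins: read the wrist's pose just before it.
- arm.finish_job(): hands the job in; it is judged then, once.
The state is a dict: "time": time; "q": joint angles; "qd": joint speeds; "effort": joint torques, N m; "ee_pos": TCP position; "eef_rot": TCP orientation; "wrist_force": force on the tool from outside, world axes, zero at the start; "torque": the same for the moment, N m; "finger_gap": finger opening in mm; "finger_force": force on a finger pad.
Only numpy, scipy, OpenCV 4.12 (cv2) and the standard library are available. Lean on these libraries where they do the work, as an engineer would, in place of code of your own. Each camera call takes 0.05 s, during which the arm holds its last target. There are 200 camera calls.

## Task

Take the spring-loaded bar out of its slanted storage socket, lay it down flat on the bench and let it go. Then take it again in a way that suits and fit it between the two end cups of the small coil rack, compressing its spring so that it goes in and letting the spring press both ends fully home in their cups; leave it there released. Never drop or throw the bar, and leave the jar, the wrench and the grey box where they are.

Things in the scene. Friction and masses are not known exactly. Their poses are not given: they have to be found in the camera images.
- bar: the spring bar, 0.28 kg, 184 mm long: an aluminium square tube (sleeve) 24 x 24 x 120 mm, with a fixed steel stub (diameter 14 mm, 20 mm long) at one end and a steel spring plunger (diameter 14 mm, 44 mm long when free) at the other. Origin at the sleeve's centre, x along the bar towards the plunger, y and z square to its faces. Lying flat its origin is 12 mm up; it does not roll
- plunger (a joint): how far the plunger is pushed into the sleeve, m: 0 free, 0.026 at its stop. The spring pushes back with 3 N at first and 350 N/m more (10 N at 20 mm). Seated between the cups it reads about 0.005
- plunger_tip (a point): centre of the plunger's end face, at the bar's x = +104 mm when free
- stub_tip (a point): centre of the fixed stub's end face, at the bar's x = -80 mm
- rack: coil rack, fixed: base 150 x 215 mm (x, y) with copper hairpin tubes up to 43 mm high, and at its +y and -y ends upright grey-green plates 60 mm wide (x), 8 mm thick, 140 mm high (10 mm rods outside them reach 150 mm). Inside each plate, 110 mm above the bench, is a steel end cup; the cups face each other along the rack's y. Origin: underside centre, z up. Either cup may take the plunger
- cup_left (a point): centre of the floor of the cup on the rack's +y plate: a round blind recess 26 mm wide, 9 mm deep, walls 5 mm, opening to the rack's -y. Cup floors are 179 mm apart, rims 161 mm: to pass the second rim the plunger, its end on the first cup's floor, must be pushed in over 14 mm. A bar end may enter tilted up to 25 degrees and comes to rest up to 6 mm below the cup's centre
- cup_right (a point): centre of the floor of the cup on the rack's -y plate, the mirror image of cup_left, opening to the rack's +y
- socket: storage socket, fixed: wooden base 120 x 80 x 12 mm (x, y, z) with a square steel tube, 38 mm outside, 30 mm inside, leaning 20 degrees from vertical to the socket's +x, top edge up to 103 mm above the bench. Origin: underside centre, z up. At the start the bar stands in it, plunger up; the lower 75 mm are hidden, 65 mm of sleeve stick out. Lift it out along its own axis by 80 mm or more
- jar: bystander: amber glass jar, 60 mm wide, 85 mm high; origin at the centre of its underside
- wrench: bystander: wrench 170 mm long lying on the bench, along its x; origin near its middle
- fittings: bystander: open grey box 110 x 150 x 50 mm; origin at the centre of its underside

How it is judged:
By the outcome, as a careful person would: the job done as asked, in the order asked, and still so for the second after the job is handed in, with the robot touching nothing.
It also fails if it takes over 67 s, if anything falls off the work surface, if the arm or the gripper's body presses on something with over 40 N, if the wrist force passes 120 N, or if a joint passes its speed limit or range.

## Working session

There is one attempt and no reset: what is moved stays moved. The work goes in short steps, Python scripts to look and compute and a tool call to move; the robot and the scene stay as the last step left them, time stands still between calls to the robot, and variables do not carry over. Pictures are saved under pics/ and viewed, at most 11 in all, crops included, and the job is handed in when it is done.

Besides the shell and the picture viewer there is one more tool, called after "Emit:" as name([rows], argument=value, ...), one row to a line, values as JSON. move_arm: Moves the arm, as the interface text tells. Its arguments: {"type":"object","properties":{"rows":{"type":"array"}},"required":["rows"]}

```bash
mkdir -p pics
cat > h.py <<'E'
import numpy as np, cv2
from scipy.spatial.transform import Rotation as R
from bench import status, cams, arm
def snap(name):
    s=status.read_state(); d=cams.snapshot(name)
    if name=="wrist":
        T=np.eye(4); T[:3,:3]=R.from_euler('xyz',s['eef_rot'],degrees=True).as_matrix(); T[:3,3]=s['ee_pos']
        d['T']=T@np.array(d['T_tool_cam'])
    return d
def cloud(d):
    h,w=d['depth'].shape; K=np.array(d['mtx']); k=d['k1']
    u,v=np.meshgrid(np.arange(w),np.arange(h))
    a=(u-K[0,2])/K[0,0]; b=(v-K[1,2])/K[1,1]
    rd=np.hypot(a,b); r=rd.copy()
    for _ in range(20): r=rd/(1+k*r*r)
    f=np.where(rd>0,r/np.maximum(rd,1e-9),1); a=a*f;b=b*f
    z=d['depth']; P=np.stack([a*z,-b*z,-z],-1)
    if 'T' in d: M=d['T'][:3,:3];t=d['T'][:3,3]
    else:
        o=np.array(d['orientation'],float)
        M=o if o.shape==(3,3) else R.from_euler('xyz',o,degrees=True).as_matrix(); t=np.array(d['eye'])
    W=P@M.T+t; W[z<=0]=np.nan
    return W
def save(d,n,crop=None,s=1):
    im=d['frame'][:,:,::-1]
    if crop: im=im[crop[1]:crop[3],crop[0]:crop[2]]
    cv2.imwrite('pics/'+n,cv2.resize(im,None,fx=s,fy=s))
E
python3 - <<'E'
from h import *
print(status.read_state())
for n in ("side","top"):
    d=snap(n); W=cloud(d); np.savez(n,W=W,f=d['frame']); print(n,d['eye'],d['orientation'],d['mtx'],d['k1']); save(d,n+'.png')
    print(np.nanmedian(W[::80,::80,:].reshape(-1,3),0), np.nanpercentile(W[...,2],[1,20,50,99]))
E
```

```text
{'time': 0.0, 'q': array([-6.48234937e+01,  2.02618315e+01,  9.36295336e+01, -3.35383270e-04,
        6.61882358e+01, -1.37836667e-01]), 'qd': array([ 0.02572493, -0.02680685,  0.00212602, -0.03638112,  0.00683877,
       -0.04944114]), 'effort': array([ 3.74394382e-03, -5.93832314e+01, -3.34208608e+01,  6.97896536e-02,
        2.34888832e-02, -9.39329016e-05]), 'ee_pos': array([ 267.02023981, -564.52987488,  213.86742443]), 'eef_rot': array([-1.79920399e+02,  1.15148922e-04,  2.53144786e+01]), 'wrist_force': array([0.06132318, 1.00481882, 0.18919397]), 'torque': array([ 0.04122486,  0.01587312, -0.0203989 ]), 'finger_force': 0.0, 'finger_gap': 91.72709319374162}
side [ 532.50631179 1100.51542876  996.64043368] [  51.62426914    1.07988366 -177.36153202] [[504.9873876    0.         321.14479263]
 [  0.         504.9873876  202.5287002 ]
 [  0.           0.           1.        ]] -0.15892543615957525
[ 731.66592154 -399.99652703    1.1052017 ] [-7.58572412e+02 -4.70878663e+02 -1.84539700e-01  6.11001136e+02]
top [ 409.43898019   37.10689142 1229.21684793] [  8.75090349  -0.75336509 -89.242932  ] [[413.5452889    0.         321.81445558]
 [  0.         413.5452889  195.88960966]
 [  0.           0.           1.        ]] 0.026637714493272055
[710.08787466 145.06811299  -3.68727737] [-761.20388211 -747.61218725   -1.24838173  610.74608447]
```

View pics/side.png

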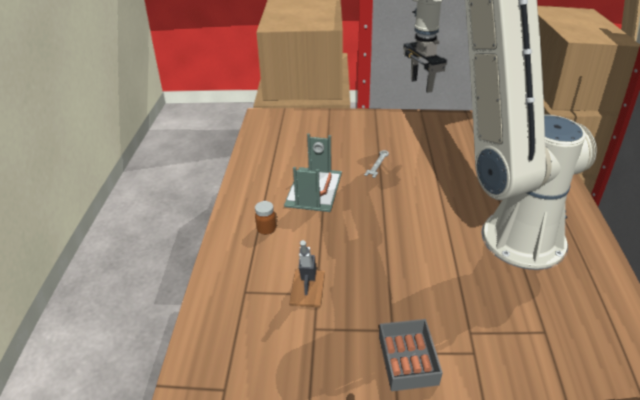

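View pics/top.png

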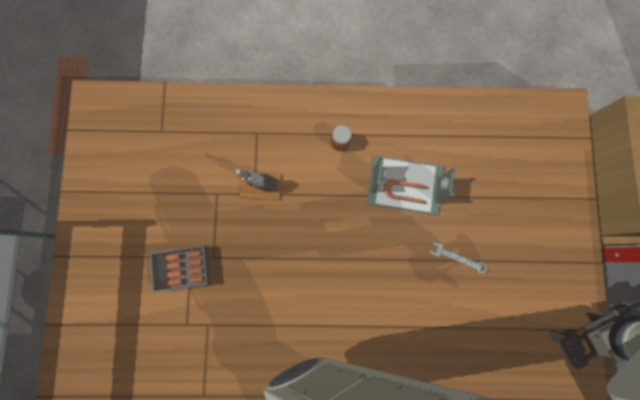

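The side view shows the bar in its socket at about (306,265) and the rack at (315,180). In the top view the socket is at (258,183), the rack at (410,185), the jar at (341,137), the wrench at (460,258) and the box at (180,268). Next I'll take numbers from the point clouds.

Run:
```python
from h import *
for n,boxes in (("top",{'socket':(225,155,290,205),'rack':(360,148,465,220),'jar':(325,120,358,155)}),("side",{'socket':(285,235,330,305),'rack':(280,130,345,215)})):
    W=np.load(n+'.npz')['W']
    for k,(a,b,c,d) in boxes.items():
        P=W[b:d,a:c].reshape(-1,3); P=P[np.isfinite(P[:,2])]
        print(n,k,len(P))
        for lo,hi in ((-10,5),(5,20),(20,60),(60,90),(90,110),(110,130),(130,145),(145,170),(170,200)):
            Q=P[(P[:,2]>lo)&(P[:,2]<hi)]
            if len(Q)>3: print(lo,hi,len(Q),Q.mean(0).round(1),np.percentile(Q,2,axis=0).round(0),np.percentile(Q,98,axis=0).round(0))
            if k=='rack' and lo>=110 and len(Q)>10:
                for s in (1,-1):
                    q=Q[s*(Q[:,1]-np.median(P[:,1]))>0]
                    if len(q)>3: print('   half',s,len(q),q.mean(0).round(1),q.min(0).round(),q.max(0).round())
```

```text
top socket 3238
-10 5 2093 [ 6.542e+02  2.231e+02 -1.000e-01] [572. 125.  -5.] [721. 315.   4.]
5 20 591 [617.2 211.1  11.6] [586. 149.   6.] [694. 276.  17.]
20 60 115 [621.6 175.9  44. ] [607. 157.  25.] [644. 239.  59.]
60 90 100 [622.4 182.9  76.9] [608. 170.  63.] [644. 215.  89.]
90 110 123 [624.4 192.9  97.8] [608. 180.  90.] [646. 217. 107.]
110 130 45 [625.1 204.4 119.6] [616. 197. 111.] [639. 222. 129.]
130 145 35 [624.8 211.5 137.8] [616. 205. 131.] [638. 229. 143.]
145 170 84 [626.7 220.7 156.9] [617. 209. 146.] [640. 236. 168.]
170 200 50 [628.  234.8 188.4] [622. 226. 173.] [635. 245. 199.]
top rack 7539
-10 5 3612 [ 6.457e+02 -2.592e+02 -2.000e-01] [ 534. -405.   -5.] [751. -94.   4.]
5 20 2835 [ 634.  -232.4   12. ] [ 556. -332.    6.] [ 714. -118.   18.]
20 60 523 [ 619.  -222.8   37.4] [ 583. -325.   21.] [ 677. -123.   57.]
60 90 77 [ 627.7 -228.4   76.1] [ 583. -326.   63.] [ 683. -119.   89.]
90 110 91 [ 626.8 -256.8  100.5] [ 584. -326.   91.] [ 683. -119.  110.]
110 130 168 [ 631.2 -243.7  122.4] [ 585. -325.  112.] [ 677. -123.  129.]
   half 1 67 [ 649.3 -135
[... 1855 characters left out ...]
. -118.  109.]
110 130 274 [ 634.8 -217.3  120.6] [ 585. -325.  110.] [ 686. -118.  130.]
   half 1 146 [ 647.8 -131.3  120.3] [ 608. -303.  110.] [ 690. -114.  130.]
   half -1 128 [ 620.  -315.3  120.9] [ 582. -332.  110.] [ 658. -304.  130.]
130 145 205 [ 637.2 -213.1  137.2] [ 585. -327.  130.] [ 689. -118.  144.]
   half 1 112 [ 650.4 -126.3  137.2] [ 611. -136.  130.] [ 690. -116.  145.]
   half -1 93 [ 621.2 -317.5  137.1] [ 582. -333.  130.] [ 661. -304.  144.]
145 170 41 [ 635.2 -215.7  149.1] [ 585. -331.  145.] [ 688. -116.  156.]
   half 1 22 [ 647.6 -124.8  149.2] [ 611. -136.  145.] [ 689. -116.  156.]
   half -1 19 [ 620.8 -321.   149. ] [ 585. -332.  145.] [ 661. -310.  156.]
```

Emit:
move_arm([
  [15,33,12,0,0,3,91.9],
  [15,33,12,0,0,3,91.9],
  [15,33,12,0,0,3,91.9],
  [15,33,12,0,0,3,91.9],
  [15,33,12,0,0,3,91.9],
  [15,33,12,0,0,3,91.9],
  [15,33,12,0,0,3,91.9],
  [15,33,12,0,0,3,91.9],
  [15,33,12,0,0,3,91.9],
  [15,33,12,0,0,3,91.9],
])

```text
time: 0.93
ee_pos: [417.3, -233.2, 335.0]
eef_rot: [-180.0, -0.0, 55.4]
wrist_force: [1.4, -0.2, -0.3]
finger_gap: 92.1
finger_force: 0.0
```

Emit:
move_arm([
  [20,33,5,0,0,3,91.9],
  [20,33,5,0,0,3,91.9],
  [20,33,5,0,0,3,91.9],
  [20,33,5,0,0,3,91.9],
  [20,33,5,0,0,3,91.9],
  [20,33,5,0,0,3,91.9],
  [20,33,5,0,0,3,91.9],
  [20,33,5,0,0,3,91.9],
  [20,33,5,0,0,3,91.9],
  [20,33,5,0,0,3,91.9],
])

```text
time: 1.77
ee_pos: [617.7, 96.9, 384.4]
eef_rot: [-180.0, 0.0, 85.5]
wrist_force: [0.1, -0.4, 0.3]
finger_gap: 91.9
finger_force: 0.0
```

Run:
```python
from h import *
d=snap("wrist"); W=cloud(d); np.savez('w1',W=W,f=d['frame']); save(d,'w1.png'); print(d['T'].round(2))
s=status.read_state(); print(s['ee_pos'],s['eef_rot'],s['q'])
```

```text
[[ 1.0000e+00  8.0000e-02  2.0000e-02  6.2358e+02]
 [-8.0000e-02  9.6000e-01  2.5000e-01  1.6635e+02]
 [-0.0000e+00 -2.5000e-01  9.7000e-01  5.5438e+02]
 [ 0.0000e+00  0.0000e+00  0.0000e+00  1.0000e+00]]
[620.69402755 102.37080073 384.6129204 ] [179.92552511  -0.20852065  85.82322251] [ 9.12269151 14.34922032 80.53445155  0.18650667 84.99590816 13.28353136]
```

View pics/w1.png

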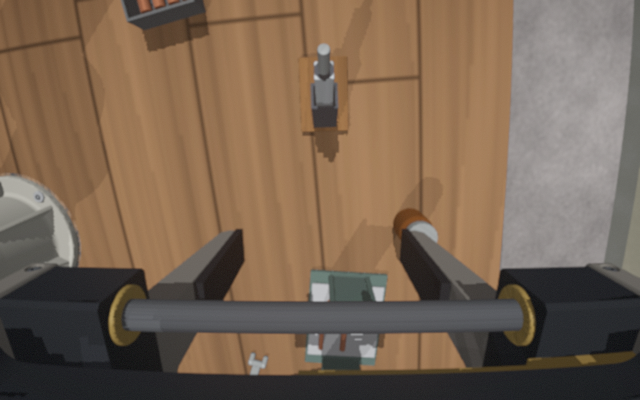

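The wrist view shows the socket at about (325,95) with the plunger tip at (323,48). The rack is at (345,315) and the jar at (415,225). Next I'll fit the bar and rack poses to the three point clouds.

Run:
```python
from h import *
from scipy.optimize import least_squares
C={n:np.load(n+'.npz')['W'].reshape(-1,3) for n in('top','side','w1')}
def sel(P,x0,x1,y0,y1,z0,z1):
    return P[(P[:,0]>x0)&(P[:,0]<x1)&(P[:,1]>y0)&(P[:,1]<y1)&(P[:,2]>z0)&(P[:,2]<z1)]
for n,P in C.items():
    B=sel(P,560,700,140,290,8,16)
    r=cv2.minAreaRect(B[:,:2].astype(np.float32)); print(n,'base',r, len(B))
    K=sel(P,540,730,-345,-105,7,16); print(n,'rackbase',cv2.minAreaRect(K[:,:2].astype(np.float32)),len(K))
    J=sel(P,700,830,-90,40,75,95); 
    if len(J): print('jar',J.mean(0))
def axis(psi,tilt=20):
    t=np.radians(tilt);return np.array([np.sin(t)*np.cos(psi),np.sin(t)*np.sin(psi),np.cos(t)])
allB=[]
for n in ('top','side','w1','all'):
    if n!='all':
        P=sel(C[n],590,665,190,265,112,205)
        allB.append(P)
    else: P=np.vstack(allB)
    def res(p):
        a=axis(p[2]); e1=np.array([-np.sin(p[2]),np.cos(p[2]),0]); e2=np.cross(a,e1)
        D=P-np.array([p[0],p[1],150.]); s=D@a; u=D@e1; v=D@e2
        sq=np.maximum(abs(u),abs(v))-12; ro=np.hypot(u,v)-7
        # sleeve end s free: p[3]
        return np.where(s<p[3]-2,sq,np.where(s>p[3]+3,ro,0))
    best=min((least_squares(res,[626,226,np.radians(85),se],loss='soft_l1',x_scale=[1,1,.05,1]) for se in np.arange(5,30,3)),key=lambda r:r.cost)
    a=axis(best.x[2]); top=((P-np.array([best.x[0],best.x[1],150]))@a).max()
    print(n,len(P),best.x[:2],np.degrees(best.x[2]),best.x[3],best.cost,'tip s',top)
for n,P in C.items():
    for nm,(ya,yb) in {'L':(-160,-105),'R':(-345,-290)}.items():
        Q=sel(P,560,710,ya,yb,134,144)
        if len(Q)>5: r=cv2.minAreaRect(Q[:,:2].astype(np.float32)); print(n,nm,len(Q),r,Q.mean(0))
```

```text
top base ((627.84228515625, 208.7337646484375), (121.5806884765625, 80.06498718261719), 87.4410400390625) 485
top rackbase ((642.5537109375, -236.599853515625), (236.81959533691406, 166.12864685058594), 82.16336059570312) 2446
jar [766.71603291 -28.44923102  84.41524217]
side base ((627.980712890625, 212.66407775878906), (121.8996353149414, 81.05501556396484), 86.6618881225586) 786
side rackbase ((635.948974609375, -224.64657592773438), (223.84347534179688, 150.472412109375), 81.5887680053711) 759
jar [767.56075523 -23.1796193   84.3112988 ]
w1 base ((629.043212890625, 208.01004028320312), (120.15237426757812, 80.02259826660156), 86.3564453125) 1938
w1 rackbase ((636.70068359375, -227.3330078125), (218.37144470214844, 150.67514038085938), 81.2713851928711) 2960
jar [774.13336965 -15.77741583  83.9616036 ]
top 211 [629.017765  224.9428975] 89.29670921215998 8.0 93.23547369985793 tip s 53.71581275262934
side 210 [629.00414253 225.25342592] 86.34885146201917 8.0 116.31591417575704 tip s 54.112906542393745
w1 917 [630.04433102 223.05183088] 87.57893314435286 5.0 304.41829769435316 tip s 52.480920405638194
all 1338 [629.55979994 223.51376845] 86.1638869474055 8.0 684.6350325723561 tip s 54.69728594577865
top L 74 ((647.8390502929688, -128.91549682617188), (10.686521530151367, 74.25524139404297), 83.35188293457031) [ 650.95814217 -129.63814199  139.33443391]
top R 85 ((621.6561889648438, -322.51824951171875), (8.550535202026367, 77.23196411132812), 82.4311752319336) [ 621.10051623 -322.15068207  138.72066016]
side L 82 ((650.3340454101562, -127.80689239501953), (15.871203422546387, 78.93051147460938), 82.1653060913086) [ 651.40528509 -126.53623348  138.72110977]
side R 68 ((622.0684204101562, -318.9670715332031), (16.23805046081543, 81.80711364746094), 81.95038604736328) [ 620.80296625 -317.83781116  138.67348582]
```

Emit:
move_arm([
  [0,6,-18,0,0,1.2,91.9],
  [0,6,-18,5,-0.3,0,91.9],
  [1,6,-19,5,-0.3,0,91.9],
  [1,6,-19,5,-0.3,0,91.9],
  [1,6,-19,5,-0.3,0,91.9],
  [1,6,-19,5,-0.3,0,91.9],
  [1,6,-19,5,-0.3,0,91.9],
  [1,5,-19,5,-0.3,0,91.9],
  [1,5,-19,5,-0.3,0,91.9],
  [0,5,-19,5,-0.3,0,91.9],
])

```text
time: 2.65
ee_pos: [624.7, 151.7, 196.2]
eef_rot: [179.9, -45.3, 86.5]
wrist_force: [0.3, -0.0, -0.7]
finger_gap: 91.8
finger_force: 0.0
```

Emit:
move_arm([
  [0,0,0,0,0,0,91.9],
  [0,0,0,0,0,0,91.9],
  [0,0,0,0,0,0,91.9],
])

```text
time: 2.9
ee_pos: [624.9, 151.9, 197.6]
eef_rot: [-180.0, -45.0, 86.5]
wrist_force: [-0.8, 0.3, 0.7]
finger_gap: 92.1
finger_force: 0.0
```

Run:
```python
from h import *
d=snap("wrist"); W=cloud(d); np.savez('w2',W=W,f=d['frame']); save(d,'w2.png')
s=status.read_state(); print(s['ee_pos'],s['eef_rot'],s['q'],s['wrist_force']); print(R.from_euler('xyz',s['eef_rot'],degrees=True).as_matrix().round(3))
```

```text
[625.22332565 152.14331998 198.4495044 ] [179.84679756 -44.95913607  86.66941851] [ -9.57739988  27.26576967 100.05685132  49.1454269   68.28464197
 -31.80618525] [ 0.41608999  0.06566597 -0.64739604]
[[ 0.041  0.998  0.044]
 [ 0.706 -0.06   0.705]
 [ 0.707  0.002 -0.708]]
```

View pics/w2.png

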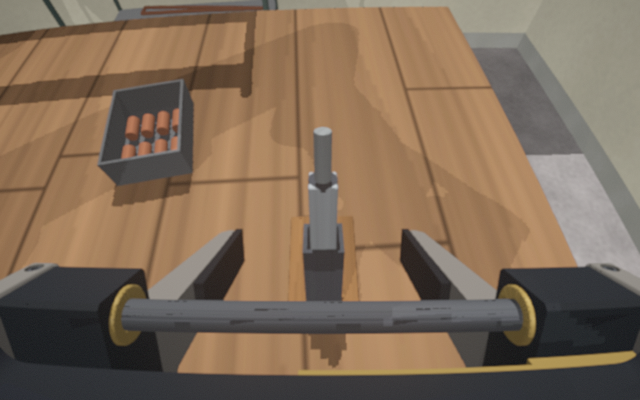

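The bar is centred between the fingers: sleeve at (322,205), plunger tip at (322,132). One close refit from this view before I grasp.

Run:
```python
from h import *
from scipy.optimize import least_squares
P=np.load('w2.npz')['W'].reshape(-1,3)
P=P[(abs(P[:,0]-629)<35)&(abs(P[:,1]-225)<40)&(P[:,2]>112)&(P[:,2]<210)]
def fr(p):
    t=np.radians(20);a=np.array([np.sin(t)*np.cos(p[2]),np.sin(t)*np.sin(p[2]),np.cos(t)]);e1=np.array([-np.sin(p[2]),np.cos(p[2]),0]);return a,e1,np.cross(a,e1)
def res(p,se=10):
    a,e1,e2=fr(p);D=P-np.array([p[0],p[1],150.]);s=D@a;u=D@e1;v=D@e2
    return np.where(s<se-2,np.maximum(abs(u),abs(v))-12,np.where(s>se+4,np.hypot(u,v)-7,0))
r=least_squares(res,[629,224.5,np.radians(86.5)],loss='soft_l1',x_scale=[1,1,.05])
D=P-np.array([r.x[0],r.x[1],150.]);print(len(P),r.x[:2],np.degrees(r.x[2]),r.cost,(D@fr(r.x)[0]).max())
```

```text
2572 [630.19419031 223.57324945] 87.19799843471219 1083.5117022074398 50.82968074385346
```

Emit:
move_arm([
  [0.6,9,-9,0,0,0,91.9],
  [0.6,9,-9,0,0,0,91.9],
  [0.6,9,-9,0,0,0,91.9],
  [0.6,9,-9,0,0,0,91.9],
  [0.6,9,-9,0,0,0,91.9],
  [0.6,9,-9,0,0,0,91.9],
  [0.6,8,-8,0,0,0,91.9],
  [0.8,8,-8,0,0,0,91.9],
])

```text
time: 3.62
ee_pos: [629.0, 223.1, 125.5]
eef_rot: [-179.9, -45.1, 86.5]
wrist_force: [-0.2, 0.1, -0.2]
finger_gap: 91.9
finger_force: 0.0
```

Emit:
move_arm([
  [0,0,0,0,0,0,60],
  [0,0,0,0,0,0,40],
  [0,0,0,0,0,0,30],
  [0,0,0,0,0,0,26],
  [0,0,0,0,0,0,20],
  [0,0,0,0,0,0,15],
  [0,0,0,0,0,0,15],
  [0,0,0,0,0,0,15],
])

```text
time: 4.28
ee_pos: [629.4, 221.8, 126.8]
eef_rot: [-180.0, -45.1, 86.5]
wrist_force: [0.5, 0.3, -0.0]
finger_gap: 40.8
finger_force: 0.0
```

Emit:
move_arm([
  [0,0,0,0,0,0,15],
  [0,0,0,0,0,0,15],
  [0,0,0,0,0,0,15],
  [0,0,0,0,0,0,15],
  [0,0,0,0,0,0,15],
  [0,0,0,0,0,0,15],
  [0,0,0,0,0,0,15],
  [0,0,0,0,0,0,15],
])

```text
time: 4.95
ee_pos: [629.4, 222.0, 126.6]
eef_rot: [-180.0, -45.1, 86.5]
wrist_force: [1.6, -0.1, 0.7]
finger_gap: 23.8
finger_force: 30.0
```

Emit:
move_arm([
  [0.1,1.7,4.7,0,0,0,15],
  [0.2,3.4,9.4,0,0,0,15],
  [0.2,3.4,9.4,0,0,0,15],
  [0.2,3.4,9.4,0,0,0,15],
  [0.2,3.4,9.4,0,0,0,15],
  [0.2,3.4,9.4,0,0,0,15],
  [0.2,3.4,9.4,0,0,0,15],
  [0.2,3.4,9.4,0,0,0,15],
  [0.2,3.4,9.4,0,0,0,15],
  [0.2,4.7,13,0,0,0,15],
])

```text
time: 5.78
ee_pos: [630.7, 255.9, 219.9]
eef_rot: [-179.9, -45.1, 86.4]
wrist_force: [-0.2, -0.1, -3.3]
finger_gap: 23.8
finger_force: 30.0
```

Run:
```python
from h import *
s=status.read_state(); print(s['ee_pos'],s['eef_rot'],s['q'],s['wrist_force'],s['torque'],s['finger_gap'])
for n in ('side','wrist'):
    d=snap(n); np.savez('lift_'+n,W=cloud(d)); 
    if n=='side': save(d,'s2.png',(240,130,400,320),3)
```

```text
[630.73808945 255.86936881 219.88997975] [-179.87586808  -45.0628451    86.44725253] [ 3.71542913e-02  2.55967897e+01  9.95827979e+01  5.19522058e+01
  6.38063826e+01 -2.44708056e+01] [-0.15073448 -0.14015387 -3.28407629] [-6.63842458e-01 -1.13508958e-02  6.36111801e-05] 23.831954880664618
```

View pics/s2.png

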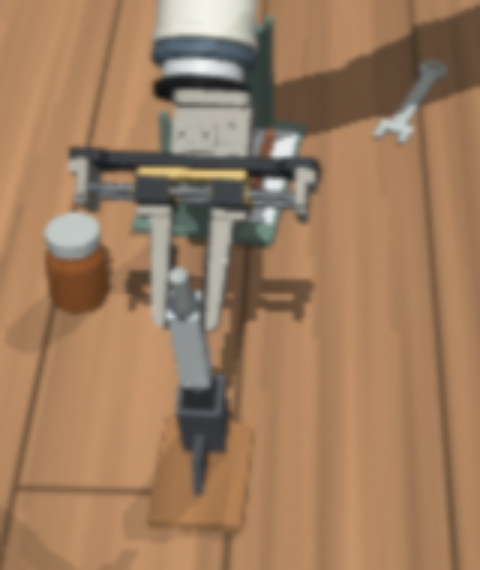

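Emit:
move_arm([
  [0,4,12,0,0,0,15],
  [0,4,16,0,0,0,15],
  [0,0,20,0,0,0,15],
  [-9,-20,6,-7,0.43,0,15],
  [-9,-20,6,-7,0.43,0,15],
  [-9,-20,0,-7,0.43,0,15],
  [-9,-20,0,-7,0.43,0,15],
  [-9,-20,0,-7,0.43,0,15],
  [-9,-20,0,-7,0.43,0,15],
  [-9,-20,0,-7,0.43,0,15],
])

```text
time: 6.72
ee_pos: [568.2, 122.6, 281.2]
eef_rot: [179.9, 4.3, 86.4]
wrist_force: [-0.2, 0.7, -3.6]
finger_gap: 23.3
finger_force: 30.0
```

Emit:
move_arm([
  [-9,-24,-20,-7,0.43,0,15],
  [-9,-25,-20,-7,0.43,0,15],
  [-9,-25,-20,-7,0.43,0,15],
  [0,0,-20,0,0,0,15],
  [0,0,-20,0,0,0,15],
  [0,0,-20,0,0,0,15],
  [0,0,-20,0,0,0,15],
  [0,0,-15,0,0,0,15],
  [0,0,0,0,0,0,15],
  [0,0,0,0,0,0,15],
])

```text
time: 7.55
ee_pos: [540.6, 49.6, 124.2]
eef_rot: [-179.8, 25.1, 86.5]
wrist_force: [-0.0, -0.2, -2.5]
finger_gap: 23.7
finger_force: 30.0
```

Run:
```python
from h import *
s=status.read_state(); print(s['ee_pos'],s['eef_rot'],s['q'],s['wrist_force'],s['torque'],s['finger_gap'])
d=snap('wrist'); np.savez('f1',W=cloud(d)); save(d,'f1.png')
d=snap('side'); np.savez('f1s',W=cloud(d));
```

```text
[540.55431483  49.57987705 124.16565227] [-179.83595844   25.07483629   86.48720639] [ 19.94777842  25.1453257  104.19153231 -25.5968751   63.79337276
  37.60884968] [-2.30863944e-03 -1.81455960e-01 -2.49013018e+00] [ 0.45420182 -0.17729634  0.07404275] 23.684091055049286
```

View pics/f1.png

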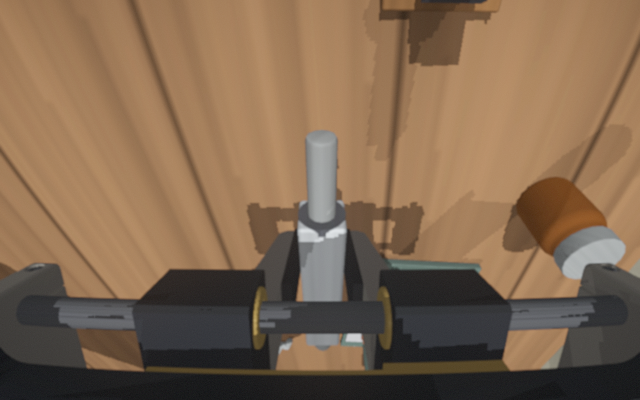

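The bar is held, with the plunger tip at (320,140) and the sleeve end at (322,215). I'll check its tilt in the clouds.

Run:
```python
from h import *
P=np.load('f1.npz')['W'].reshape(-1,3); Q=np.load('f1s.npz')['W'].reshape(-1,3)
for nm,P in (('w',P),('s',Q)):
  P=P[(abs(P[:,0]-541)<20)&(P[:,1]>-80)&(P[:,1]<145)&(P[:,2]>90)&(P[:,2]<170)]
  for y in range(-70,140,10):
    q=P[(P[:,1]>=y)&(P[:,1]<y+10)]
    if len(q)>4: print(nm,y,len(q),np.percentile(q[:,0],[5,50,95]).round(1),np.percentile(q[:,2],[5,50,95]).round(1))
```

```text
w -70 5 [529.1 533.9 538.6] [134.  135.4 136.3]
w -60 58 [529.6 534.3 539. ] [134.4 136.6 137.2]
w -50 8 [535.5 538.5 541.3] [140.9 141.2 141.7]
w -40 215 [525.1 535.5 546.3] [141.2 141.9 142.5]
w -30 165 [525.4 535.4 546.6] [141.2 141.8 142.3]
w 10 80 [528.2 541.7 549.9] [140.6 141.6 142.1]
w 20 386 [528.7 539.3 550. ] [140.8 141.6 142.3]
w 30 429 [529.2 539.8 550.4] [140.8 141.6 142.2]
w 40 478 [529.6 540.4 551.6] [140.9 141.7 142.4]
w 50 746 [529.  542.1 556.9] [123.  141.9 156.6]
w 60 1265 [523.4 541.8 558.9] [130.  141.8 162.4]
w 70 2279 [524.  540.8 558.4] [125.8 141.7 164.7]
w 80 629 [522.6 541.1 555.5] [131.9 136.2 169.4]
w 90 485 [537.2 543.4 549.4] [131.8 135.6 137. ]
w 100 569 [537.8 543.9 550.2] [131.2 135.6 137. ]
w 110 649 [538.4 544.7 550.7] [131.5 135.6 137.1]
w 120 482 [539.2 544.7 550.2] [125.7 132.4 136.3]
s 20 14 [530.6 540.1 549.6] [140.7 143.  145.5]
s 40 17 [533.1 543.8 551.8] [140.8 142.  144.7]
s 50 21 [533. 541. 557.] [125.3 143.1 144.6]
s 60 39 [522.2 543.5 559.4] [126.4 141.1 146.8]
s 70 67 [524.9 538.  556.6] [125.1 142.4 162.3]
s 80 38 [527.  543.1 554.2] [125.9 135.6 166. ]
s 90 12 [537.8 543.  548.3] [134.9 136.6 138.5]
s 100 14 [537.7 542.9 549. ] [132.6 136.4 138. ]
s 110 15 [537.5 542.8 550.5] [129.6 134.3 137.3]
s 120 20 [540.  545.1 550.3] [127.4 133.7 139.2]
```

Emit:
move_arm([
  [0,0,-20,0,0,0,15],
  [0,0,-20,0,0,0,15],
  [0,0,-20,0,0,0,15],
  [0,0,-20,0,0,0,15],
  [0,0,-15,0,0,0,15],
  [0,0,-10,0,0,0,15],
  [0,0,-5,0,0,0,15],
  [0,0,-3,0,0,0,15],
  [0,0,-3,0,0,0,15],
  [0,0,0,0,0,0,15],
])

```text
time: 8.48
ee_pos: [541.4, 49.7, 8.7]
eef_rot: [-180.0, 25.0, 86.5]
wrist_force: [-0.2, 0.2, -3.2]
finger_gap: 23.4
finger_force: 30.0
```

Emit:
move_arm([
  [0,0,-1,0,0,0,15],
  [0,0,-0.5,0,0,0,15],
  [0,0,0,0,0,0,15],
])

```text
time: 8.73
ee_pos: [541.4, 49.7, 7.4]
eef_rot: [-180.0, 25.0, 86.5]
wrist_force: [0.2, 0.4, -2.3]
finger_gap: 23.9
finger_force: 30.0
```

Emit:
move_arm([
  [0,0,-0.6,0,0,0,15],
  [0,0,-0.5,0,0,0,15],
  [0,0,0,0,0,0,15],
])

```text
time: 8.98
ee_pos: [541.4, 49.7, 6.5]
eef_rot: [-180.0, 25.1, 86.5]
wrist_force: [-1.0, 0.9, 4.2]
finger_gap: 23.8
finger_force: 30.0
```

Emit:
move_arm([
  [0,0,0,0,0,0,26],
  [0,0,0,0,0,0,30],
  [0,0,0,0,0,0,40],
  [0,0,0,0,0,0,60],
  [0,0,0,0,0,0,80],
  [0,0,0,0,0,0,91.9],
  [0,0,0,0,0,0,91.9],
  [0,0,0,0,0,0,91.9],
  [0,0,0,0,0,0,91.9],
  [0,0,0,0,0,0,91.9],
])

```text
time: 9.82
ee_pos: [541.1, 49.6, 5.9]
eef_rot: [-179.9, 25.1, 86.5]
wrist_force: [0.4, 0.9, 0.2]
finger_gap: 81.0
finger_force: 0.0
```

Emit:
move_arm([
  [0,3,7,0,0,0,91.9],
  [0,6,14,0,0,0,91.9],
  [0,9,20,0,0,0,91.9],
  [0,9,20,0,0,0,91.9],
  [0,-10,10,5,-0.3,0,91.9],
  [0,-10,10,5,-0.3,0,91.9],
  [0,-10,10,5,-0.3,0,91.9],
  [-1,-10,10,5,-0.3,0,91.9],
  [-1,-10,10,5,-0.3,0,91.9],
  [0,0,0,0,0,0,91.9],
])

```text
time: 10.65
ee_pos: [540.3, 23.7, 119.8]
eef_rot: [179.8, -0.3, 86.4]
wrist_force: [0.1, -0.0, -0.7]
finger_gap: 91.8
finger_force: 0.0
```

Run:
```python
from h import *
s=status.read_state(); print(s['time'],s['ee_pos'],s['eef_rot'],s['q'],s['wrist_force'],s['finger_gap'])
d=snap('wrist'); W=cloud(d); np.savez('g1',W=W); save(d,'g1.png')
d=snap('side');np.savez('g1s',W=cloud(d))
P=W.reshape(-1,3); P=P[(abs(P[:,0]-541)<40)&(P[:,1]>-90)&(P[:,1]<150)&(P[:,2]>5)&(P[:,2]<40)]
for y in range(-80,140,10):
    q=P[(P[:,1]>=y)&(P[:,1]<y+10)]
    if len(q)>4: print(y,len(q),np.percentile(q[:,0],[5,50,95]).round(1),np.percentile(q[:,2],[5,50,95]).round(1),q[:,1].min().round(1),q[:,1].max().round(1))
```

```text
10.65 [540.25238295  23.65169218 119.75898824] [179.84768101  -0.26605359  86.35251822] [  2.18219701  19.21879921 108.92188913   0.31763241  51.68118362
   5.63347575] [ 0.08636117 -0.02905454 -0.65298083] 91.79436536340303
-70 8 [531.2 536.1 540.2] [15.5 17.4 18.2] -60.8 -60.2
-60 131 [529.2 535.2 541.8] [12.9 17.5 19.2] -59.9 -50.0
-50 100 [529.4 536.2 545.3] [14.8 18.6 24.3] -50.0 -40.0
-40 249 [526.  536.3 546.7] [23.1 24.1 25.2] -39.9 -30.0
-30 251 [526.2 537.  547.3] [22.8 24.  25. ] -30.0 -20.0
-20 276 [526.7 537.6 548.6] [22.5 24.  25. ] -20.0 -10.1
-10 285 [527.4 538.3 549.2] [22.8 23.9 25.2] -10.0 -0.0
0 289 [528.1 538.9 549.8] [22.7 23.9 25. ] 0.1 10.0
10 291 [528.8 539.5 550.3] [22.8 24.  25.3] 10.1 19.9
20 300 [529.6 540.4 550.9] [22.8 24.  24.9] 20.1 30.0
30 310 [529.6 540.8 551.5] [22.5 23.9 24.9] 30.1 39.9
40 323 [530.3 540.9 552. ] [22.6 23.9 25.1] 40.0 50.0
50 322 [531.  541.8 552.6] [22.5 24.  25.2] 50.0 59.9
60 335 [531.8 542.6 553.1] [22.6 23.9 25. ] 60.0 70.0
70 332 [532.5 542.6 553.6] [14.8 23.6 24.9] 70.0 80.0
80 188 [537.6 543.6 550.1] [13.5 17.8 19.4] 80.1 90.0
90 198 [537.9 544.2 550.7] [12.5 17.5 19.3] 90.0 100.0
100 212 [538.1 544.9 551.3] [12.4 17.6 19.1] 100.1 110.0
110 211 [538.8 545.2 551.9] [12.9 17.7 19.5] 110.0 120.0
120 29 [539.9 544.9 550.4] [14.9 17.3 18.7] 120.2 121.7
```

View pics/g1.png

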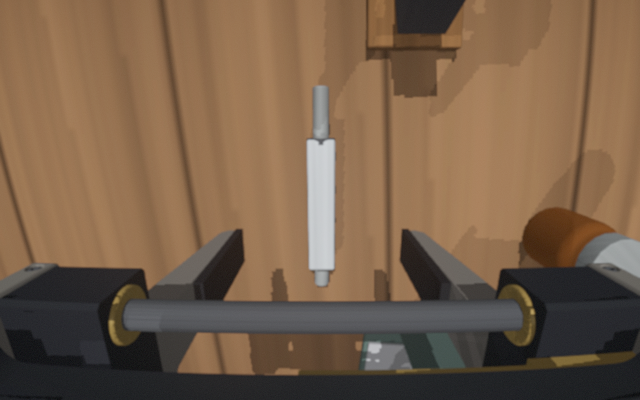

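The bar lies flat and free, with the stub at (321,283), the plunger tip at (320,88) and its origin at about (539.6, 18.7). Next I'll grasp it again from straight above, at its middle.

Emit:
move_arm([
  [0,-1,-20,0,0,0,91.9],
  [-0.5,-2,-20,0,0,0,91.9],
  [0,-2,-20,0,0,0,91.9],
  [0,0,-20,0,0,0,80],
  [0,0,-15,0,0,0,70],
  [0,0,-10,0,0,0,60],
  [0,0,-7,0,0,0,50],
  [0,0,-4,0,0,0,40],
  [0,0,0,0,0,0,15],
  [0,0,0,0,0,0,15],
])

```text
time: 11.58
ee_pos: [539.2, 22.1, 1.3]
eef_rot: [-180.0, 0.0, 86.5]
wrist_force: [0.5, -0.1, -0.2]
finger_gap: 47.3
finger_force: 0.0
```

Emit:
move_arm([
  [0,0,0,0,0,0,15],
  [0,0,0,0,0,0,15],
  [0,0,0,0,0,0,15],
  [0,0,0,0,0,0,15],
  [0,0,0,0,0,0,15],
  [0,0,0,0,0,0,15],
  [0,0,0,0,0,0,15],
  [0,0,0,0,0,0,15],
])

```text
time: 12.25
ee_pos: [538.8, 21.6, 1.1]
eef_rot: [-179.9, 0.0, 86.5]
wrist_force: [-1.4, 0.5, 5.1]
finger_gap: 23.7
finger_force: 30.0
```

Emit:
move_arm([
  [0,0,8,0,0,0,15],
  [0,0,16,0,0,0,15],
  [0,0,25,0,0,0,15],
  [0,0,35,0,0,0,15],
  [0,0,36,0,0,0,15],
  [6,-15,36,0,0,0,15],
  [8,-20,36,0,0,0,15],
  [8,-20,36,0,0,0,15],
  [8,-20,36,0,0,-1,15],
  [8,-20,35,0,0,-1,15],
])

```text
time: 13.08
ee_pos: [575.7, -73.8, 301.2]
eef_rot: [-179.9, 0.0, 84.5]
wrist_force: [1.4, 1.1, -3.6]
finger_gap: 24.1
finger_force: 30.0
```

Emit:
move_arm([
  [8,-20,0,0,0,-1,15],
  [8,-20,0,0,0,-1,15],
  [8,-20,0,0,0,-0.7,15],
  [8,-20,0,0,0,0,15],
  [8,-20,0,0,0,0,15],
  [8,-20,0,0,0,0,15],
  [8,-20,0,0,0,0,15],
  [3,-12,0,0,0,0,15],
  [0,0,0,0,0,0,15],
  [0,0,0,0,0,0,15],
])

```text
time: 13.92
ee_pos: [634.8, -225.0, 298.6]
eef_rot: [-179.8, -0.0, 81.7]
wrist_force: [-0.5, 0.9, -2.7]
finger_gap: 23.7
finger_force: 30.0
```

Run:
```python
from h import *
s=status.read_state(); print(s['time'],s['ee_pos'],s['eef_rot'],s['q'],s['wrist_force'],s['finger_gap'])
for n in('wrist','side','top'):
    d=snap(n); np.savez('r_'+n,W=cloud(d)); 
    if n=='wrist': save(d,'r1.png')
```

```text
13.9167 [ 634.7685526  -224.98906729  298.57809215] [-1.79817379e+02 -3.19430440e-02  8.17335032e+01] [-1.96416041e+01  2.11826145e+01  8.15176912e+01 -4.81766077e-03
  7.74850287e+01 -1.13741066e+01] [-0.47537781  0.93556861 -2.71525123] 23.678732761285467
```

View pics/r1.png

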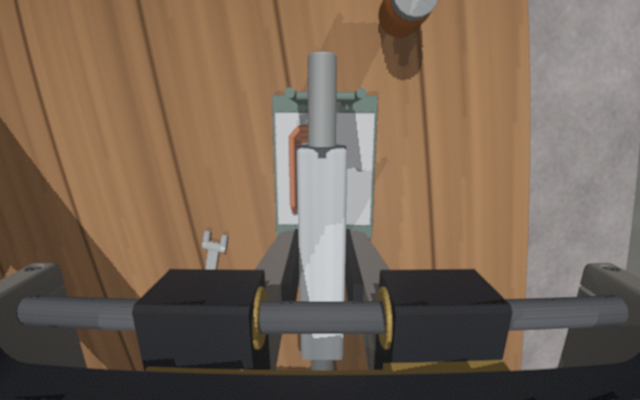

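The wrist view shows the bar lined up over the rack, with the plunger tip at (322,55) and the rack's left plate around (325,98). Next I'll fit the rack accurately.

Run:
```python
from h import *
th=np.radians(81.7); ey=np.array([np.cos(th),np.sin(th)]); ex=np.array([np.sin(th),-np.cos(th)]); c=np.array([636,-225])
for n in ('r_wrist','w1','top','side','r_side','r_top'):
    P=np.load(n+'.npz')['W'].reshape(-1,3)
    P=P[(P[:,2]>6)&(P[:,2]<158)]; u=(P[:,:2]-c)@ex; v=(P[:,:2]-c)@ey; z=P[:,2]
    m=(abs(u)<95)&(abs(v)<125)
    u,v,z=u[m],v[m],z[m]
    b=(z>8)&(z<15); print(n,'base u',np.percentile(u[b],[1,99]).round(1),'v',np.percentile(v[b],[1,99]).round(1) if b.sum() else '')
    for s in(1,-1):
        for lo,hi in((50,90),(134,138),(138,143),(146,155)):
            k=(s*v>60)&(z>lo)&(z<hi)
            if k.sum()>8: print('  ',s,lo,k.sum(),'u',np.percentile(u[k],[2,50,98]).round(1),'v',np.percentile(v[k],[2,25,50,75,98]).round(1))
P=np.load('r_wrist.npz')['W'].reshape(-1,3); u=(P[:,:2]-c)@ex; v=(P[:,:2]-c)@ey; z=P[:,2]
m=(z>305)&(z<326)&(abs(u)<25)
for a in range(-100,120,10):
    k=m&(v>=a)&(v<a+10)
    if k.sum()>4: print(a,k.sum(),np.percentile(u[k],[3,50,97]).round(1),np.percentile(z[k],[50,95]).round(1),v[k].max().round(1))
```

```text
r_wrist base u [-72.5  75.6] v [-97.7 100.3]
   1 50 51 u [-34.   22.3  38.4] v [90.3 90.5 90.6 91.8 92.6]
   1 134 36 u [-32.9  18.2  36.7] v [90.3 90.7 90.8 96.6 97.5]
   1 138 229 u [-28.2  16.2  32.3] v [90.5 92.4 94.3 95.4 97.4]
   1 146 180 u [-36.4  33.   41.4] v [ 90.9  93.6  95.6  97.5 100.2]
w1 base u [-72.9  74.8] v [-107.   104.4]
   1 50 559 u [-37.3   1.6  38.8] v [ 96.8  97.9  98.4  99.  101.4]
top base u [-73.1  73.3] v [-105.5  105.4]
   1 50 48 u [-39.2   1.4  35.2] v [ 97.5  99.6  99.8 100.1 102.6]
   1 134 23 u [-22.7   9.5  33.2] v [ 92.2  94.7  96.2  99.1 101.2]
   1 138 48 u [-38.8  -2.4  31.2] v [ 92.   94.   96.3  98.3 100.7]
   1 146 24 u [-38.3   0.4  39.4] v [ 93.6  96.1  97.7 100.  102.2]
   -1 50 62 u [-38.5 -20.2  37.8] v [-100.7  -97.   -96.1  -95.2  -94.5]
   -1 134 35 u [-38.4  -6.4  32.6] v [-102.7 -100.8  -97.6  -96.   -94.9]
   -1 138 47 u [-32.9   1.6  31.5] v [-102.5 -100.4  -98.3  -96.6  -94.5]
   -1 146 27 u [-38.6 -30.5  38.9] v [-106.4 -103.1 -100.   -98.1  -96. ]
side base u [-74.7  73.6] v [-104.2  110.3]
   1 50 262 u [-38.2  -0.3  37.7] 
[... 1582 characters left out ...]
.3 322.4] -50.0
-50 341 [-11.8  -0.7  10.5] [321.4 322.3] -43.6
-30 266 [-11.9  -0.9  10.1] [321.2 322.2] -20.0
-20 777 [-12.3  -1.2  10.4] [321.2 322.2] -10.0
-10 829 [-12.7  -0.7  10.8] [321.4 322.8] -0.0
0 1529 [-23.3  -0.7  22.6] [321.1 324.1] 10.0
10 890 [-12.2  -0.9  10.4] [321.3 322.3] 20.0
20 941 [-12.   -0.6  10.2] [321.3 322.3] 30.0
30 976 [-12.1  -1.1  10.1] [321.3 322.3] 40.0
40 1037 [-12.1  -0.6  10.3] [321.3 322.3] 50.0
50 998 [-11.9  -0.6  10.1] [320.8 322.2] 60.0
60 583 [-7.5 -1.1  5.7] [315.1 316.8] 69.6
70 614 [-7.4 -0.6  5.6] [315.2 316.7] 80.0
80 666 [-7.8 -1.1  5.6] [315.2 316.8] 90.0
90 665 [-7.3 -0.6  5.6] [315.  316.8] 100.0
100 20 [-5.  -1.3  3.7] [314.5 315.2] 100.9
```

```bash
cat > wp.py <<'E'
from h import *
th=np.radians(81.7); ey=np.array([np.cos(th),np.sin(th),0]); ex=np.array([np.sin(th),-np.cos(th),0]); c=np.array([636,-225,0.])
def tcp(tipv,tipz,deg,comp,u=1.):   # commanded tip pose (comp = plunger travel)
    t=np.radians(deg); L=101-comp
    G=np.array([tipv-L*np.cos(t), tipz+L*np.sin(t)])+10.8*np.array([-np.sin(t),-np.cos(t)])
    return c+u*ex+G[0]*ey+G[1]*np.array([0,0,1])
if __name__=='__main__':
    s=status.read_state();print(s['ee_pos'],s['eef_rot'])
    prev=s['ee_pos']
    for w in [(68,150,18,0),(68,108.5,18,0),(84,108.5,18,0),(88.5,108.5,18,0),(88.5,108.5,18,8),(88.5,108.5,14,14),(88.5,108.5,10,19.5),(88.5,108,5,19.5),(88.5,107,0,19.5),(88.5,107,0,12),(88.5,107,0,5)]:
        p=tcp(*w); print(w,p.round(1),'d',(p-prev).round(1)); prev=p
    print('turn axis down',(-ex).round(3))
E
python3 wp.py
```

```text
[ 635.04063818 -223.93542112  299.17821239] [-1.79877815e+02 -1.87842128e-02  8.18320425e+01]
(68, 150, 18, 0) [ 632.5 -256.2  170.9] d [  -2.6  -32.3 -128.2]
(68, 108.5, 18, 0) [ 632.5 -256.2  129.4] d [  0.    0.  -41.5]
(84, 108.5, 18, 0) [ 634.8 -240.4  129.4] d [ 2.3 15.8  0. ]
(88.5, 108.5, 18, 0) [ 635.4 -235.9  129.4] d [0.6 4.5 0. ]
(88.5, 108.5, 18, 8) [ 636.5 -228.4  127. ] d [ 1.1  7.5 -2.5]
(88.5, 108.5, 14, 14) [ 637.2 -223.7  119.1] d [ 0.7  4.7 -7.9]
(88.5, 108.5, 10, 19.5) [ 637.9 -218.8  112. ] d [ 0.7  4.8 -7.1]
(88.5, 108, 5, 19.5) [ 637.9 -218.8  104.3] d [ 0.   0.  -7.7]
(88.5, 107, 0, 19.5) [ 638.  -218.2   96.2] d [ 0.1  0.6 -8.1]
(88.5, 107, 0, 12) [ 636.9 -225.6   96.2] d [-1.1 -7.4  0. ]
(88.5, 107, 0, 5) [ 635.9 -232.6   96.2] d [-1.  -6.9  0. ]
turn axis down [-0.99   0.144 -0.   ]
```

Emit:
move_arm([
  [-0.5,-7,-6,-2.97,0.43,0,15],
  [-0.5,-7,-12,-2.97,0.43,0,15],
  [-0.5,-7,-14,-2.97,0.43,0,15],
  [-0.5,-6,-16,-2.97,0.43,0,15],
  [-0.5,-5,-16,-2.97,0.43,0,15],
  [0,0,-16,-2.97,0.43,0,15],
  [0,0,-16,0,0,0,15],
  [0,0,-16,0,0,0,15],
  [0,0,-16,0,0,0,15],
  [0,0,0,0,0,0,15],
])

```text
time: 14.9
ee_pos: [631.0, -255.2, 168.0]
eef_rot: [-179.6, 17.9, 81.9]
wrist_force: [-1.3, 0.0, -3.3]
finger_gap: 24.1
finger_force: 30.0
```

Emit:
move_arm([
  [0,0,0,0,0,0,15],
  [0,0,0,0,0,0,15],
])

```text
time: 15.07
ee_pos: [633.5, -256.7, 172.3]
eef_rot: [-180.0, 18.0, 81.8]
wrist_force: [0.6, -0.3, -2.9]
finger_gap: 23.5
finger_force: 30.0
```

Run:
```python
from h import *
s=status.read_state(); print(s['time'],s['ee_pos'],s['eef_rot'],s['q'],s['wrist_force'],s['finger_gap'])
d=snap('side'); np.savez('p_side',W=cloud(d)); save(d,'p1.png',(250,100,380,230),4)
d=snap('wrist'); np.savez('p_wrist',W=cloud(d)); save(d,'p2.png')
```

```text
15.0667 [ 633.48351893 -256.66461477  172.33229362] [-179.96930714   18.0154827    81.8016517 ] [-12.854159    27.05296885  91.24455616 -20.47485026  61.80703916
   5.11941516] [ 0.55712334 -0.34186488 -2.8787157 ] 23.46659482914751
```

View pics/p2.png

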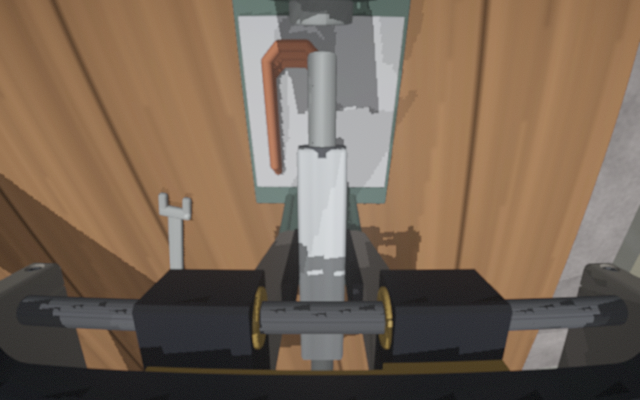

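The bar, with its plunger tip at (321,55), lines up with the left cup at (322,15). Next I lower it and go in.

Emit:
move_arm([
  [0,0,-10,0,0,0,15],
  [0,0,-10,0,0,0,15],
  [0,0,-10,0,0,0,15],
  [0,0,-8,0,0,0,15],
  [0,0,-4,0,0,0,15],
  [0,0,0,0,0,0,15],
  [0,0,0,0,0,0,15],
])

```text
time: 15.75
ee_pos: [632.8, -257.0, 128.7]
eef_rot: [-179.8, 18.0, 81.8]
wrist_force: [-0.1, 0.6, -2.6]
finger_gap: 24.3
finger_force: 30.0
```

Run:
```python
from h import *
from wp import ex,ey,c
d=snap('wrist'); W=cloud(d); save(d,'p3.png',(220,0,420,120),4)
s=status.read_state(); print(s['time'],s['ee_pos'],s['wrist_force'])
P=W.reshape(-1,3);u=(P[:,:2]-c[:2])@ex[:2];v=(P[:,:2]-c[:2])@ey[:2];z=P[:,2]
for a in range(20,104,6):
    k=(v>=a)&(v<a+6)&(abs(u)<22)&(z>96)&(z<160)
    if k.sum()>4: print(a,k.sum(),np.percentile(u[k],[3,50,97]).round(1),np.percentile(z[k],[3,50,97]).round(1))
```

```text
15.8 [ 633.12171418 -257.09380843  129.17838374] [-0.01447105 -0.35640288 -2.19716456]
20 685 [-9.5  1.9 12.8] [120.1 134.3 136. ]
26 728 [-8.9  1.4 12.2] [121.9 130.9 134. ]
32 370 [-4.9  1.8  8.2] [119.3 124.1 126.3]
38 382 [-5.   1.4  8.2] [117.2 121.9 124.1]
44 391 [-4.9  1.4  8. ] [115.2 119.9 122.3]
50 412 [-4.9  1.4  8. ] [112.9 118.  120.5]
56 425 [-5.3  1.8  8.5] [110.2 116.1 118.4]
62 420 [-4.8  1.4  7.9] [109.1 114.1 116.4]
68 32 [-1.9  1.6  5.5] [110.9 113.  114.7]
74 310 [-13.9   2.2  17.3] [115.2 125.1 127.9]
80 1333 [-14.3   1.8  17.8] [115.2 125.7 128.3]
86 742 [-14.5   1.8  18.1] [114.6 125.5 128.3]
```

View pics/p3.png

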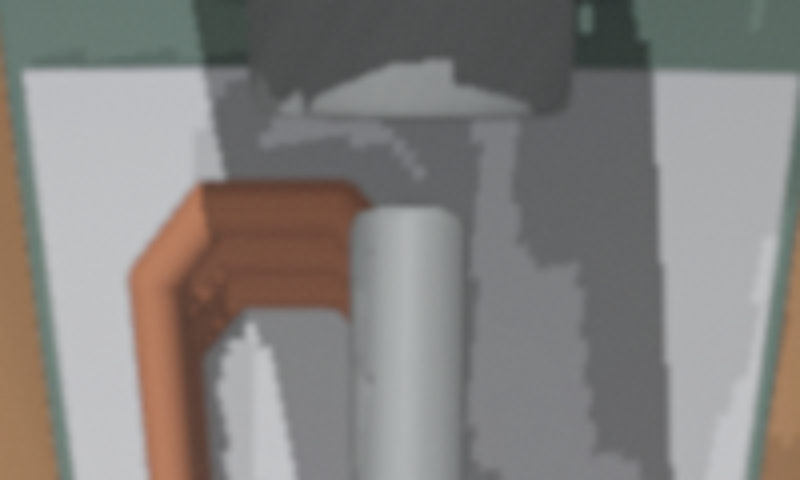

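The plunger tip is at (405,210) in the crop and the cup rim at about (415,110). They match laterally to within 0.3 mm. Next I go in.

Emit:
move_arm([
  [0.4,3,0,0,0,0,15],
  [0.4,3,0,0,0,0,15],
  [0.4,3,0,0,0,0,15],
  [0.4,3,0,0,0,0,15],
  [0.4,3,0,0,0,0,15],
  [0,0,0,0,0,0,15],
  [0,0,0,0,0,0,15],
])

```text
time: 16.38
ee_pos: [635.0, -241.7, 129.2]
eef_rot: [-179.9, 18.0, 81.8]
wrist_force: [-0.7, -0.1, -3.6]
finger_gap: 23.6
finger_force: 30.0
```

Emit:
move_arm([
  [0.2,1.5,0,0,0,0,15],
  [0.2,1.5,0,0,0,0,15],
  [0,0,0,0,0,0,15],
])

```text
time: 16.63
ee_pos: [635.4, -239.0, 129.2]
eef_rot: [-179.9, 18.0, 81.8]
wrist_force: [-0.2, -0.9, -2.7]
finger_gap: 23.6
finger_force: 30.0
```

Emit:
move_arm([
  [0.2,1.5,0,0,0,0,15],
  [0.2,1.5,0,0,0,0,15],
  [0,0,0,0,0,0,15],
])

```text
time: 16.88
ee_pos: [635.6, -236.4, 129.1]
eef_rot: [-179.9, 18.1, 81.8]
wrist_force: [-0.6, -4.0, -3.9]
finger_gap: 23.6
finger_force: 30.0
```

Emit:
move_arm([
  [0.3,1.9,-0.6,0,0,0,15],
  [0.3,1.9,-0.6,0,0,0,15],
  [0.3,1.9,-0.6,0,0,0,15],
  [0.2,1.8,-0.6,0,0,0,15],
  [0,0,0,0,0,0,15],
])

```text
time: 17.3
ee_pos: [636.6, -229.2, 126.8]
eef_rot: [-179.9, 18.1, 81.8]
wrist_force: [-0.9, -6.8, -3.5]
finger_gap: 23.9
finger_force: 30.0
```

Emit:
move_arm([
  [0.2,1.2,-2,0.99,-0.14,0,15],
  [0.2,1.2,-2,0.99,-0.14,0,15],
  [0.2,1.2,-2,0.99,-0.14,0,15],
  [0.1,1.2,-1.9,0.99,-0.14,0,15],
  [0,0,0,0,0,0,15],
  [0,0,0,0,0,0,15],
])

```text
time: 17.8
ee_pos: [637.3, -225.3, 119.1]
eef_rot: [-179.9, 14.1, 81.8]
wrist_force: [-0.7, -8.0, -3.6]
finger_gap: 24.0
finger_force: 30.0
```

Emit:
move_arm([
  [0.2,1.4,-1.8,0.99,-0.14,0,15],
  [0.2,1.4,-1.8,0.99,-0.14,0,15],
  [0.2,1.4,-1.8,0.99,-0.14,0,15],
  [0.2,1.3,-1.7,0.99,-0.14,0,15],
  [0,0,0,0,0,0,15],
  [0,0,0,0,0,0,15],
])

```text
time: 18.3
ee_pos: [638.0, -220.3, 111.9]
eef_rot: [-179.9, 10.2, 81.8]
wrist_force: [-1.2, -10.4, -4.3]
finger_gap: 24.1
finger_force: 30.0
```

Run:
```python
from h import *
from wp import ex,ey,c,tcp
s=status.read_state(); print(s['time'],s['ee_pos'],s['eef_rot'],s['wrist_force'],s['torque'],tcp(88.5,108.5,10,19.5))
for n in('side','wrist'):
  d=snap(n); W=cloud(d); save(d,'q_%s.png'%n)
  P=W.reshape(-1,3);u=(P[:,:2]-c[:2])@ex[:2];v=(P[:,:2]-c[:2])@ey[:2];z=P[:,2]
  for a in list(range(-110,-55,5))+list(range(30,90,6)):
    k=(v>=a)&(v<a+5)&(abs(u)<20)&(z>112)&(z<170)
    if k.sum()>2: print(n,a,k.sum(),np.percentile(u[k],[3,50,97]).round(1),np.percentile(z[k],[3,50,97]).round(1))
```

```text
18.3 [ 638.02822107 -220.275794    111.9494226 ] [-179.87002357   10.15704482   81.79895831] [ -1.24610712 -10.40906039  -4.27703413] [-1.85696565  0.1211639  -0.0105577 ] [ 637.90803078 -218.84823336  112.01640275]
side -95 3 [15.1 18.8 18.9] [131.4 134.5 136.7]
side 30 7 [-3.8  5.7 11.1] [128.2 129.3 134.2]
side 36 11 [-11.6  -5.1  10.3] [123.8 129.4 133.2]
side 42 12 [-12.9  -5.2  10. ] [114.7 127.4 132. ]
side 48 10 [-11.1  -2.8   7.2] [123.  127.5 130.1]
side 54 11 [-10.7   0.7   9.7] [118.9 127.3 129.5]
side 60 11 [-12.2  -3.6   7.3] [120.1 126.1 128.5]
side 66 3 [-7.   4.4  7.2] [123.7 126.4 126.5]
wrist -100 47 [-19.7 -15.1  19.8] [112.8 116.9 119.4]
wrist -95 99 [-19.6 -14.4  19.7] [112.6 117.8 121.8]
wrist -90 105 [-15.8   9.3  18. ] [114.6 122.2 125.8]
wrist -85 169 [-15.1  -7.   17.5] [112.6 121.5 125.9]
wrist -75 3 [-5.6 -5.6 -5.5] [136.6 137.1 137.7]
wrist -70 38 [-5.5  2.8  8.1] [136.1 139.7 142.3]
wrist -65 147 [-4.8  1.3  7.4] [137.8 141.2 142.7]
wrist -60 49 [-2.9  1.9  6.4] [139.8 141.  142.1]
wrist 30 472 [-9.6  1.3 12.7] [128.4 129.8 131.1]
wrist 36 489 [-9.5  1.3 12.6] [127.2 128.8 130. ]
wrist 42 506 [-9.8  1.3 12.5] [126.2 127.6 128.9]
wrist 48 531 [-9.7  1.3 12.8] [125.  126.5 127.8]
wrist 54 530 [-9.6  1.8 12.7] [124.2 125.4 126.7]
wrist 60 669 [-9.5  1.8 12.6] [114.7 124.  125.5]
wrist 66 291 [-4.8  1.3  7.7] [112.8 117.2 118.8]
wrist 72 255 [-4.5  1.3  7.6] [113.2 116.  117.9]
wrist 78 712 [-14.2   1.8  17.6] [115.9 125.6 128.1]
wrist 84 825 [-13.8   1.8  17.4] [116.4 125.9 128.3]
```

Emit:
move_arm([
  [0,0.1,-1.5,0.99,-0.14,0,15],
  [0,0.1,-1.5,0.99,-0.14,0,15],
  [0,0.1,-1.5,0.99,-0.14,0,15],
  [0,0.1,-1.6,0.99,-0.14,0,15],
  [0,0.1,-1.6,0.99,-0.14,0,15],
  [0,0,0,0,0,0,15],
])

```text
time: 18.9
ee_pos: [638.2, -220.0, 104.2]
eef_rot: [-179.9, 5.1, 81.8]
wrist_force: [-2.6, -9.5, -1.6]
finger_gap: 23.6
finger_force: 30.0
```

Emit:
move_arm([
  [0,0,-1.6,0.99,-0.14,0,15],
  [0,0,-1.6,0.99,-0.14,0,15],
  [0,0.1,-1.6,0.99,-0.14,0,15],
  [0,0.1,-1.6,0.99,-0.14,0,15],
  [0,0.1,-1.6,0.99,-0.14,0,15],
  [0,0,0,0,0,0,15],
  [0,0,0,0,0,0,15],
])

```text
time: 19.48
ee_pos: [638.4, -219.7, 96.7]
eef_rot: [-179.9, 0.2, 81.8]
wrist_force: [-3.0, -9.2, 0.7]
finger_gap: 23.5
finger_force: 30.0
```

Run:
```python
from h import *
from wp import ex,ey,c,tcp
s=status.read_state(); print(s['time'],s['ee_pos'],s['eef_rot'],s['wrist_force'],s['torque'],tcp(88.5,107,0,19.5))
for n in('wrist',):
  d=snap(n); W=cloud(d); save(d,'t_%s.png'%n)
  P=W.reshape(-1,3);u=(P[:,:2]-c[:2])@ex[:2];v=(P[:,:2]-c[:2])@ey[:2];z=P[:,2]
  for a in list(range(-110,-35,5))+list(range(30,90,6)):
    k=(v>=a)&(v<a+5)&(abs(u-1.5)<8)&(z>98)&(z<170)
    if k.sum()>2: print(n,a,k.sum(),np.percentile(u[k],[3,50,97]).round(1),np.percentile(z[k],[3,50,97]).round(1))
```

```text
19.4833 [ 638.39904839 -219.65560808   96.66399501] [-1.79907738e+02  1.60937044e-01  8.17985967e+01] [-3.00604577 -9.24487018  0.65739689] [-1.45519619  0.35409091  0.12871994] [ 638.0000192  -218.21767568   96.2       ]
wrist -85 3 [-6.4 -5.7 -5.7] [98.2 98.5 98.6]
wrist -75 20 [-4.7  7.4  9.1] [107.7 110.2 112.7]
wrist -70 134 [-4.5  1.9  9. ] [108.4 113.2 115.2]
wrist -65 83 [-3.2  2.2  7.3] [111.5 113.8 115.2]
wrist -60 61 [-6.4  1.6  9. ] [118.1 119.  119.8]
wrist -55 203 [-5.8  1.1  8.5] [118.5 119.5 120.4]
wrist -50 213 [-6.2  1.6  9.5] [118.6 119.5 120.5]
wrist -45 210 [-6.   1.3  8.9] [118.4 119.4 120.5]
wrist -40 56 [-5.8  2.2  9.3] [118.6 119.7 120.5]
wrist 30 321 [-5.9  1.6  9. ] [118.4 119.5 120.7]
wrist 36 329 [-5.8  1.6  9. ] [118.3 119.5 120.7]
wrist 42 339 [-6.   1.6  8.9] [118.4 119.4 120.6]
wrist 48 356 [-6.   1.6  8.9] [118.4 119.4 120.6]
wrist 54 354 [-6.   1.2  8.9] [118.4 119.5 120.5]
wrist 60 373 [-5.9  1.6  8.7] [108.9 118.2 120.4]
wrist 66 294 [-4.8  1.8  8.5] [108.4 113.3 115.1]
wrist 72 319 [-5.3  1.6  8.4] [107.5 113.2 115. ]
wrist 78 446 [-5.8  1.6  9. ] [113.6 126.8 128.4]
wrist 84 445 [-5.9  1.6  9. ] [125.4 127.1 128.8]
```

The bar is level at z≈107.5, with the stub (v≈-74) clear inside the right cup's rim. I'll back off so the spring pushes the stub home.

Emit:
move_arm([
  [-0.3,-2,0,0,0,0,15],
  [-0.3,-2,0,0,0,0,15],
  [-0.3,-2,0,0,0,0,15],
  [-0.3,-2,0,0,0,0,15],
  [-0.3,-2,0,0,0,0,15],
  [0,0,0,0,0,0,15],
])

```text
time: 20.03
ee_pos: [637.0, -229.0, 96.6]
eef_rot: [-179.9, 0.1, 81.8]
wrist_force: [-1.9, -6.2, 0.3]
finger_gap: 23.8
finger_force: 30.0
```

Emit:
move_arm([
  [-0.3,-1.5,0,0,0,0,15],
  [-0.2,-1.2,0,0,0,0,15],
  [0,0,0,0,0,0,15],
  [0,0,0,0,0,0,15],
])

```text
time: 20.37
ee_pos: [636.6, -231.2, 96.6]
eef_rot: [-179.9, 0.1, 81.8]
wrist_force: [-0.7, -5.2, 0.7]
finger_gap: 23.9
finger_force: 30.0
```

Emit:
move_arm([
  [-0.1,-0.7,0,0,0,0,15],
  [-0.1,-0.7,0,0,0,0,15],
  [0,0,0,0,0,0,15],
  [0,0,0,0,0,0,15],
])

```text
time: 20.7
ee_pos: [636.5, -232.4, 96.6]
eef_rot: [-179.9, 0.1, 81.8]
wrist_force: [-1.5, -4.6, 0.1]
finger_gap: 23.4
finger_force: 30.0
```

Emit:
move_arm([
  [-0.1,-0.5,0,0,0,0,15],
  [0,0,0,0,0,0,15],
  [0,0,0,0,0,0,15],
])

```text
time: 20.95
ee_pos: [636.4, -232.9, 96.6]
eef_rot: [-179.9, 0.1, 81.8]
wrist_force: [-1.0, -4.9, -0.6]
finger_gap: 23.9
finger_force: 30.0
```

Emit:
move_arm([
  [0,0,-1,0,0,0,15],
  [0,0,-1,0,0,0,15],
  [0,0,0,0,0,0,15],
  [0,0,0,0,0,0,15],
])

```text
time: 21.28
ee_pos: [636.5, -232.9, 94.6]
eef_rot: [-179.9, 0.1, 81.8]
wrist_force: [-0.9, -5.5, -0.9]
finger_gap: 23.7
finger_force: 30.0
```

Emit:
move_arm([
  [-0.1,-0.7,-0.5,0,0,0,15],
  [0,0,0,0,0,0,15],
  [0,0,0,0,0,0,15],
])

```text
time: 21.53
ee_pos: [636.4, -233.5, 94.0]
eef_rot: [-179.9, 0.1, 81.8]
wrist_force: [-1.0, -4.7, 0.5]
finger_gap: 23.6
finger_force: 30.0
```

Emit:
move_arm([
  [-0.1,-0.7,-0.5,0,0,0,15],
  [0,0,0,0,0,0,15],
  [0,0,0,0,0,0,15],
])

```text
time: 21.78
ee_pos: [636.4, -233.7, 93.7]
eef_rot: [-179.9, 0.0, 81.8]
wrist_force: [-1.1, -2.6, 3.4]
finger_gap: 23.5
finger_force: 30.0
```

Emit:
move_arm([
  [-0.1,-0.7,-0.5,0,0,0,15],
  [0,0,0,0,0,0,15],
  [0,0,0,0,0,0,15],
])

```text
time: 22.03
ee_pos: [636.4, -233.7, 93.6]
eef_rot: [-179.9, -0.0, 81.8]
wrist_force: [-2.3, 0.2, 8.7]
finger_gap: 23.8
finger_force: 30.0
```

Fy has swung to zero and Fz shows support, so the stub is on its cup's floor and the bar rests on the cup walls. I'll ease up a little and release slowly.

Emit:
move_arm([
  [0,0,0.6,0,0,0,15],
  [0,0,0,0,0,0,26],
  [0,0,0,0,0,0,28],
  [0,0,0,0,0,0,32],
  [0,0,0,0,0,0,45],
  [0,0,0,0,0,0,60],
  [0,0,0,0,0,0,75],
  [0,0,0,0,0,0,75],
  [0,0,0,0,0,0,75],
  [0,0,0,0,0,0,75],
])

```text
time: 22.87
ee_pos: [635.8, -234.1, 93.1]
eef_rot: [-179.8, 0.0, 81.8]
wrist_force: [-0.6, -0.1, 0.2]
finger_gap: 69.7
finger_force: 0.0
```

Emit:
move_arm([
  [0,0,8,0,0,0,75],
  [0,0,15,0,0,0,75],
  [0,0,25,0,0,0,75],
  [0,0,30,0,0,0,75],
  [0,0,30,0,0,0,75],
  [0,0,30,0,0,0,75],
  [0,0,30,0,0,0,75],
  [0,0,0,0,0,0,75],
  [0,0,0,0,0,0,75],
])

```text
time: 23.62
ee_pos: [636.8, -234.5, 264.0]
eef_rot: [179.9, 0.1, 81.8]
wrist_force: [-0.4, 1.1, -0.4]
finger_gap: 75.0
finger_force: 0.0
```

Run:
```python
from h import *
from wp import ex,ey,c
s=status.read_state(); print(s['time'],s['ee_pos'],s['wrist_force'],s['finger_gap'])
for n in('wrist','side'):
  d=snap(n); W=cloud(d); 
  if n=='wrist': save(d,'fin.png',(200,0,440,400),1.5)
  P=W.reshape(-1,3);u=(P[:,:2]-c[:2])@ex[:2];v=(P[:,:2]-c[:2])@ey[:2];z=P[:,2]
  for a in list(range(-110,-45,4))+list(range(40,100,4)):
    k=(v>=a)&(v<a+4)&(abs(u-1.5)<9)&(z>95)&(z<135)
    if k.sum()>4: print(n,a,k.sum(),np.percentile(u[k],[3,50,97]).round(1),np.percentile(z[k],[3,50,97]).round(1))
```

```text
23.6167 [ 636.78353116 -234.4908196   264.01115377] [-0.37549535  1.09536726 -0.43831269] 74.97269345188197
wrist -98 78 [-6.5  1.   9.6] [125.5 130.2 134.5]
wrist -94 65 [-6.6  1.   9.7] [100.1 126.9 128.5]
wrist -90 100 [-7.1  2.1  9.7] [ 99.8 125.2 128.8]
wrist -86 114 [-6.5  2.1 10. ] [ 98.1 124.3 128.2]
wrist -82 40 [-4.7  1.   7.7] [106.3 110.5 112.3]
wrist -78 38 [-4.5  2.1  7.7] [107.5 111.  112.7]
wrist -74 19 [-6.   1.   9.2] [111.7 115.9 117. ]
wrist -70 52 [-6.6  1.6  9.1] [115.4 116.5 118. ]
wrist -66 59 [-6.6  1.   9.7] [115.3 116.6 117.6]
wrist -62 49 [-6.5  2.1  9.6] [115.6 116.7 117.9]
wrist -58 62 [-6.5  1.6  9.6] [115.8 116.7 117.9]
wrist -54 55 [-6.5  2.1  9.6] [115.3 116.6 117.9]
wrist -50 53 [-6.5  1.   9.6] [115.5 116.5 117.7]
wrist -46 62 [-6.6  1.   9.6] [115.5 116.7 118.2]
wrist 40 71 [-6.9  1.1 10. ] [114.9 116.4 117.8]
wrist 44 72 [-6.9  1.6 10. ] [114.7 116.2 117.8]
wrist 48 59 [-5.4  2.1  8.5] [105.3 110.5 112.1]
wrist 52 56 [-5.1  1.6  8.2] [105.3 110.2 111.9]
wrist 56 56 [-5.1  1.6  8.2] [105.7 110.  111.9]
wrist 60 56 [-5.1  1.6  8.2] [104.7 110.1 112.3]
wrist 64 56 [-5.   1.6  8.1] [105.8 110.2 112.6]
wrist 68 56 [-5.   1.6  8.1] [105.1 110.  112. ]
wrist 72 67 [-5.   1.1  8.1] [105.  110.2 112.4]
wrist 76 91 [-7.2  1.1  9.7] [ 98.  111.2 127.4]
wrist 80 76 [-7.4  1.1  9.6] [124.9 126.9 128.8]
wrist 84 92 [-7.3  1.1  9.6] [124.9 127.  128.6]
wrist 88 57 [-7.2  1.1  9.6] [124.4 127.4 134.3]
side -98 10 [-7.2 -2.5  8.6] [106.9 128.3 132.5]
side -94 14 [-4.6  3.6  9. ] [108.1 115.1 130.4]
side -90 8 [-5.4 -2.1  1.3] [107.6 117.3 128.7]
side -78 5 [-1.3  1.5  2.6] [112.1 127.8 130.8]
side -58 8 [-5.1  0.   8.1] [115.  117.6 120. ]
side 44 10 [-6.5  1.5  9.2] [110.6 115.1 119. ]
side 48 5 [-6.6  5.5  8.2] [111.  111.8 118.8]
side 92 10 [-4.7  3.6  8.6] [ 95.5 113.4 131.7]
side 96 26 [-5.9  1.4 10.4] [ 99.2 118.9 134.2]
```

View pics/fin.png

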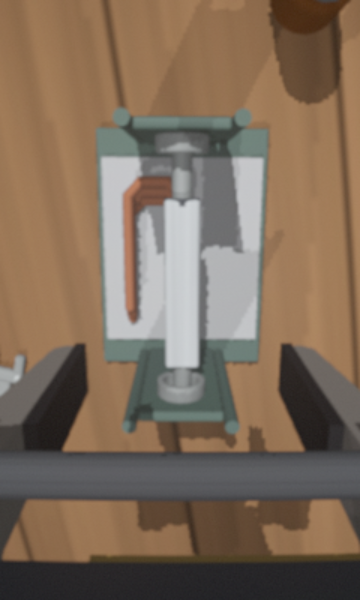

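The bar sits level in both cups: stub in the lower cup at (181,385), plunger in the upper cup at (182,150). The gripper is clear, so I'm handing in.

```bash
python3 -c "
from bench import arm
print(arm.finish_job())"
```

```text
the job is handed in; nothing more can be done
None
```

The bar was lifted from its socket, laid flat and released, then regrasped and fitted between the rack's cups with both ends home; I handed the job in at about 24 s with the gripper clear, though the hand-in returned no verdict.

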